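Fill the egg carrier, swing its lid over and click it shut

ROBOT

A 6-joint arm with a two-finger parallel gripper is mounted at the origin on a cart in front of the work surface, level with it; the furniture and walls round the work are solid. World frame = base frame: x ahead of the robot, y to its left, z up, the work surface at z = 0. Lengths are in m, angles in degrees, forces in N, time in s.
With the tool pointing down it reaches from about 0.15 to 0.775 m from the base axis. Payload 6.1 kg.
Tool frame: the origin (TCP) lies between the finger pads; the fingertips stand nose_length ahead of it and the grasp point (between the pads) lies 11 mm behind it (nose_length is the distance from the TCP to the fingertips, in m); z points along the fingers, y is the line along which they close (so a half turn about z gives the same grasp; the last joint's range is limited). The gripper opens to 85 mm and grips with 20 to 120 N. Pads are 22 mm wide; open, the fingers measure 114 mm over their backs; the gripper's body (76 mm by 85 mm) begins 54 mm behind the grasp point. The pads swing forward as they close: fully open they stand 13 mm farther back than shut.
Start: joints at [-66.291, 7.208, -2.269, 80.523, 0, 90], TCP at [0.211, -0.481, 0.239] pointing down, gripper open.
Joint ranges: [-155.77, 155.77], [-54.66, 111.73], [-72.52, 77.12], [-102.08, 115.82], [-83.92, 84.16], [-180, 180]. Speed limits (degrees/s): [136.94, 136.94, 172.46, 180, 180, 180].

INTERFACE

Orientations are given as [roll, pitch, yaw] about the fixed x, y, z axes, in that order (R = Rz(yaw) Ry(pitch) Rx(roll)).
In Python, from plant import * gives the robot as it stands.
- The arm moves only by the tool carry_out, never from a script. Its argument "plan" is a list of rows, each an object with "claw": the finger opening in cm, from 0 to 8.54; "slide": the shift along the tool's x, y, z in cm, a list of three; "angular": the turn, a rotation vector about the tool's x, y, z in rad, a list of three. In form: [{"claw": claw, "slide": [x, y, z], "angular": [ax, ay, az]}, ...]. A call has 1 to 20 rows; each row shifts and turns the commanded pose from where the row before left it, along the tool's axes as they then stand; what a row does not reach is not made up. A row lasts 1/8 s, in which the tool goes at most 62.5 mm and 10.7 degrees, less where a joint would pass 70% of its speed; a pose out of reach is approached as far as the arm can. A call is refused whole if a number of a shift passes 6.25 or a number of a turn 0.188, either way. A call with a gripper value outside its range is refused whole. The fingers move at their own pace and stop on an object; "newtons" is the grip in N (left out, the last holds). Time passes only in rows, so rows that do not move let the fingers close. It gives the time, the measured TCP pose, the force, the opening and the grip force at its end, in the units of the state.
- sense(): the state, without advancing time (a new reading comes with each control period).
- read_camera(name): name is "scene" or "top" or "wrist"; returns a dict with "image" (384x512x3 uint8, red, green, blue), "vertical_fov" (degrees; the focal length in pixels is half the picture's height over the tangent of half this angle, whatever the lens; pixels are square), "cx", "cy" (the principal point, pixels), "k1" (the pictures are not rectified: a ray, as slopes to the right and down, at radius r is drawn at 1 + k1 r^2 times it, then the intrinsics apply), "R" (3x3) and "t" (3): a world point X has camera coordinates R X + t. Camera axes: x right, y down, z forward; pixel columns grow to the right and rows downward; lengths in m; the calibration is good to about 2 mm. A picture is of the moment at which its call begins. There is no depth.
- sign_off(): hands the job in; it is judged then, once.
The state is a dict: "time": time; "joint_pos": joint angles; "qvel": joint speeds; "joint_efforts": joint torques, N m; "eef_pos": TCP position; "orientation": TCP orientation; "contact_force": force on the tool from outside, world axes, zero at the start; "wrist_torque": the same for the moment, N m; "grip_width": opening from 0.0 (shut) to 1.0 (fully open); "gripper_force": force on a finger pad.
Only numpy, scipy, OpenCV 4.12 (cv2) and the standard library are available. Lean on these libraries where they do the work, as an engineer would, in place of code of your own. Each camera call takes 0.05 s, during which the arm holds its last target. There are 200 camera calls.

TASK

Put the egg from the egg cup upright into a free hole in the front row of the egg carrier. Then push the open lid from behind just past its balance point and leave it, so that its own weight swings it down onto the front catch; finally press the front of the lid down, gently, until the catch clicks over it. Go easy on the eggs and the lid, and leave the carrier, the egg cup and the timer standing where they are.

Things in the scene. Friction and masses are not known exactly. Their poses are not given: they have to be found in the camera images.
- carrier: Loose egg carrier, 0.6 kg, sage-green base 110 mm deep (x) x 160 wide (y), rim 33 mm high, on a wooden board (140 x 180 mm) whose top is 14 to 24 mm above the worktop. White rack, 30 mm up, of 2 rows x 3 holes of 33 mm (rows 48 mm apart, holes 50). Back row full of eggs. Origin: centre of underside; -x is the front with a grey catch, +x the lid's hinge, z up. Slides if pushed over about 4 N.
- lid (a joint): Sage-green lid, 0.16 kg, shell of 110 x 160 x 43 mm, hinged along y at carrier x = 57, z = 33 mm. Value in rad: 0 shut, 1.8 the rear stop, where it lies or falls back to. It balances at about 1.2: below, its weight swings it shut on a damped hinge in 1 to 4 s. It must drop freely: not touched from 0.6 down to 0.15. It comes to rest on the catch's nose at about 0.055; home it reads about 0.
- lid_press (a point): Where to press the dropped lid: on its flat top, mid-width, 15 mm behind the front face; moves with the lid. About 76 mm above the carrier's underside when shut, 81 when lying on the catch. At 7 to 12 N the tongue passes the nose and the lid drops 2 mm onto its stiff seal (about 12 N per mm), which must be squeezed with 7 to 15 N for the click. Over 22 N cracks the lid.
- lid_back_edge (a point): Point on the lid's flat outer top, mid-width, 6 mm from its free edge; moves with the lid. With the lid open it faces away from the robot, about 126 mm above the carrier's underside: push here from behind toward the carrier's front (its -x), fingertips some 15 mm lower than it; about 1 N is needed. The free edge then travels almost level, rising to 150 mm, some 50 mm to the balance point.
- seat_front_left (a point): Centre of the left (+y of the carrier) free hole in the front row, at the height of a seated egg's underside (21 mm above the carrier's underside).
- seat_front_middle (a point): The same for the middle free hole of the front row.
- seat_front_right (a point): The same for the right (-y of the carrier) free hole of the front row.
- seat_back_left (a point): The same for the filled left hole of the back row (egg_left).
- seat_back_middle (a point): The same for the filled middle hole of the back row (egg_middle).
- seat_back_right (a point): The same for the filled right hole of the back row (egg_right).
- egg: Brown hen's egg to be packed, 40 mm across, 50 mm tall, 0.06 kg, upright in the egg cup. Origin: centre of its underside, z along its length; widest about 23 mm above that. The shell cracks if the fingers squeeze it with more than 40 N in all: 6 to 10 N of grip is plenty.
- egg_left: Brown egg already in the back row, left; like the other.
- egg_middle: Brown egg already in the back row, middle.
- egg_right: Brown egg already in the back row, right.
- egg_cup: Cream stoneware egg cup, 47 mm across and 50 mm tall, loose; the egg's underside is 32 mm above its foot, so 32 mm of the egg show above the rim. Origin: centre of its underside. It stands in one of two places (front edge by the sink, or front left), the timer in the other.
- timer: Round kitchen timer, dark base and white dial, 65 mm across, 37 mm tall, loose. Origin: centre of its underside. To be left alone.
- catch (a joint): Grey sprung hook, 24 mm wide, mid-front of the carrier, 45 mm high. Value in rad: about 0 upright; up to 0.09 while the lid's front tongue forces it outward; back to 0 only when the tongue has snapped under its nose (the click). With the lid down on its seal but the hook still out at 0.08 it is not shut yet: press on. It works by itself, just press the lid.

How it is judged:
By the outcome, as a careful person would: the job done as asked, in the order asked, and still so for the second after the job is handed in, with the robot touching nothing.
It also fails if it takes over 67 s, if anything falls off the work surface, if the arm or the gripper's body presses on something with over 40 N, if the wrist force passes 120 N, or if a joint passes its speed limit or range.

## Working session

There is one attempt and no reset: what is moved stays moved. The work goes in short steps, Python scripts to look and compute and a tool call to move; the robot and the scene stay as the last step left them, time stands still between calls to the robot, and variables do not carry over. Pictures are saved under pics/ and viewed, at most 10 in all, crops included, and the job is handed in when it is done.

Besides the shell and the picture viewer there is one more tool, called after "Call:" by a JSON object that holds its "api" and its "payload". carry_out: Moves the arm, as the interface text tells. Its arguments: {"type":"object","properties":{"plan":{"type":"array"},"newtons":{"type":"number"}},"required":["plan"]}

```bash
mkdir -p pics; ls; python3 - <<'E'
from plant import *
import cv2,numpy as np
s=sense(); print(s)
try: print(nose_length)
except Exception as e: print(e)
ims=[]
for n in ["scene","top"]:
    c=read_camera(n); cv2.imwrite(f"pics/{n}0.png",c["image"][:,:,::-1]); print(n,c["vertical_fov"],c["cx"],c["cy"],c["k1"],c["R"],c["t"])
E
```

```text
pics
{'time': 0.0, 'joint_pos': array([-6.62916422e+01,  7.23988375e+00, -2.32646319e+00,  8.05235669e+01,
        5.61144866e-04,  8.99986337e+01]), 'qvel': array([-0.06214253,  0.08801696,  0.0265916 , -0.03335775, -0.03316159,
       -0.05107448]), 'joint_efforts': array([ 8.90876036e-04, -4.35913932e+01,  3.52924526e+01,  1.71544624e-02,
        3.16109677e-06,  8.27807156e-06]), 'eef_pos': array([ 0.21093589, -0.48032799,  0.23854069]), 'orientation': array([-1.79910086e+02, -5.63288367e-04,  2.37097233e+01]), 'contact_force': array([-0.16038036, -0.48271963, -0.42946608]), 'wrist_torque': array([ 0.02654851, -0.033014  ,  0.01154446]), 'gripper_force': 0.0, 'grip_width': 1.0050909685786125}
0.008
scene 47.29982136362696 254.30304250713044 191.65255973428492 0.05858016753906945 [[ 0.6523698  -0.75778771  0.01309296]
 [-0.36011592 -0.32512732 -0.87441909]
 [ 0.66688092  0.56572963 -0.48499466]] [-0.26758757  0.2452927   0.69085265]
top 48.772914388958675 252.60941564215543 191.84675656609824 -0.03563764233686314 [[ 0.0220702  -0.99959559 -0.01793198]
 [-0.99794014 -0.02094588 -0.06063621]
 [ 0.06023609  0.01923329 -0.99799884]] [0.05417076 0.44774243 1.17026303]
```

View pics/scene0.png

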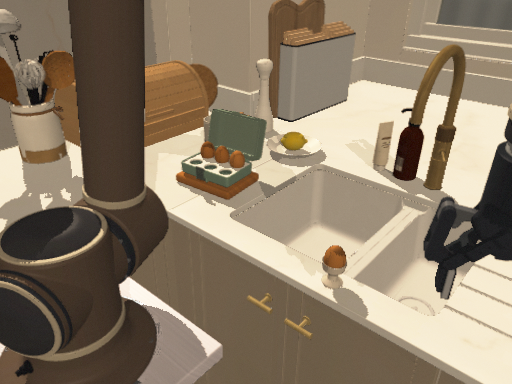

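View pics/top0.png

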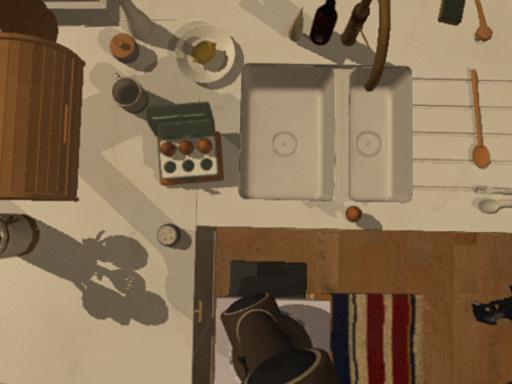

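The pictures show the carrier on its board at top (190,155) with its back eggs at about (167,148), (185,147) and (204,146). The free holes are at about (169,166), (187,165) and (206,164). The egg and cup are by the sink, top (353,214) and scene (334,262). The timer is at top (169,235), and the lid is open with its free edge at about top (180,103).

```bash
cat > h.py <<'E'
from plant import *
import cv2,numpy as np
from scipy.spatial.transform import Rotation as Rot
def cam(n):
    c=read_camera(n); h,w=c["image"].shape[:2]; f=h/2/np.tan(np.radians(c["vertical_fov"])/2)
    c["K"]=np.array([[f,0,c["cx"]],[0,f,c["cy"]],[0,0,1.]]); c["D"]=np.array([c["k1"],0,0,0.]); c["R"]=np.array(c["R"]);c["t"]=np.array(c["t"]); c["n"]=n
    return c
def ray(c,p):
    u=cv2.undistortPoints(np.array([[p]],float),c["K"],c["D"])[0,0]
    d=c["R"].T@np.array([u[0],u[1],1]); return -c["R"].T@c["t"],d/np.linalg.norm(d)
def onz(c,p,z):
    o,d=ray(c,p); return o+d*(z-o[2])/d[2]
def tri(*cp):
    A=0;b=0
    for c,p in cp:
        o,d=ray(c,p); M=np.eye(3)-np.outer(d,d); A=A+M; b=b+M@o
    X=np.linalg.solve(A,b); return X,[float(np.linalg.norm((np.eye(3)-np.outer(ray(c,p)[1],ray(c,p)[1]))@(X-ray(c,p)[0]))) for c,p in cp]
def proj(c,X):
    return cv2.projectPoints(np.array([X],float),cv2.Rodrigues(c["R"])[0],c["t"],c["K"],c["D"])[0][0,0]
def blobs(m,x0,y0,x1,y1,amin=8):
    k=np.zeros_like(m,np.uint8); k[y0:y1,x0:x1]=m[y0:y1,x0:x1]
    n,l,s,ce=cv2.connectedComponentsWithStats(k)
    return [(s[i].tolist(),ce[i].round(1).tolist()) for i in range(1,n) if s[i,4]>=amin]
def hsv(c): return cv2.cvtColor(c["image"],cv2.COLOR_RGB2HSV)
E
python3 - <<'E'
from h import *
t=cam("top");s=cam("scene")
H=hsv(t);print("px",H[148,167],H[166,169],H[158,180],H[214,353],H[180,190],H[120,190])
br=((H[...,0]<14)&(H[...,1]>120)).astype(np.uint8)
for b in blobs(br,155,135,218,180):print("topbrown",b)
for b in blobs(br,335,200,370,228):print("topegg",b)
dk=(H[...,2]<90).astype(np.uint8)
for b in blobs(dk,158,156,216,176,4):print("hole",b)
S=hsv(s);bs=((S[...,0]<14)&(S[...,1]>120)).astype(np.uint8)
for b in blobs(bs,195,135,250,172):print("scbrown",b)
for b in blobs(bs,315,240,355,275):print("scegg",b)
g=((H[...,0]>50)&(H[...,0]<100)&(H[...,1]>40)).astype(np.uint8)
for b in blobs(g,140,90,225,190,60):print("green",b)
big=cv2.resize(t["image"][90:200,140:240],None,fx=5.5,fy=5.5,interpolation=cv2.INTER_CUBIC)
b2=cv2.resize(s["image"][100:200,165:275],None,fx=5.5,fy=5.5,interpolation=cv2.INTER_CUBIC)[:, :]
cv2.imwrite("pics/t1.png",big[:,:,::-1]);cv2.imwrite("pics/s1.png",b2[:,:,::-1])
E
```

```text
px [ 14 171  85] [36 68 56] [ 19  79 110] [ 12 192 145] [21 77 56] [30 79 58]
topbrown ([215, 135, 3, 12, 16], [216.6, 139.4])
topbrown ([197, 139, 15, 14, 145], [204.0, 145.3])
topbrown ([160, 141, 16, 15, 134], [167.3, 148.4])
topbrown ([179, 141, 15, 13, 143], [185.7, 147.1])
topbrown ([197, 176, 21, 4, 53], [208.3, 177.8])
topegg ([346, 207, 15, 14, 151], [353.0, 213.5])
hole ([201, 159, 11, 11, 95], [206.1, 163.9])
hole ([183, 160, 11, 11, 97], [187.9, 165.3])
hole ([165, 162, 11, 11, 93], [169.8, 166.8])
hole ([207, 175, 9, 1, 9], [211.0, 175.0])
scbrown ([201, 143, 33, 20, 253], [215.7, 152.8])
scbrown ([238, 153, 6, 13, 23], [240.8, 158.9])
scbrown ([233, 160, 8, 8, 25], [236.1, 164.5])
scegg ([339, 252, 7, 5, 12], [342.4, 254.4])
scegg ([330, 254, 3, 5, 9], [331.2, 256.2])
scegg ([324, 257, 6, 3, 12], [326.8, 258.2])
scegg ([338, 258, 6, 6, 11], [340.0, 259.9])
scegg ([326, 260, 11, 8, 29], [330.7, 263.7])
```

View pics/t1.png

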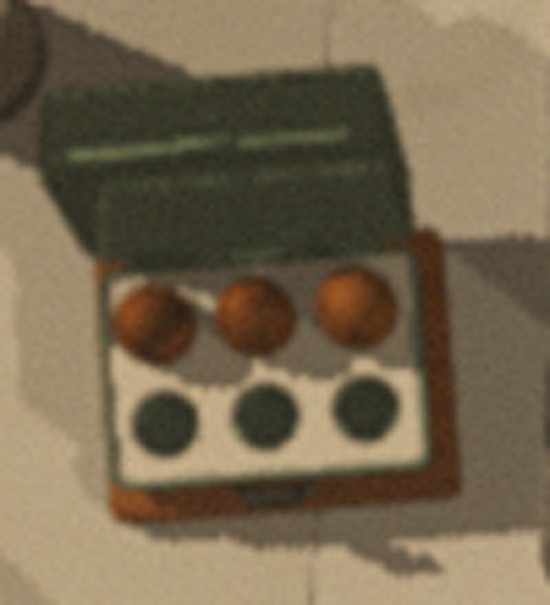

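View pics/s1.png

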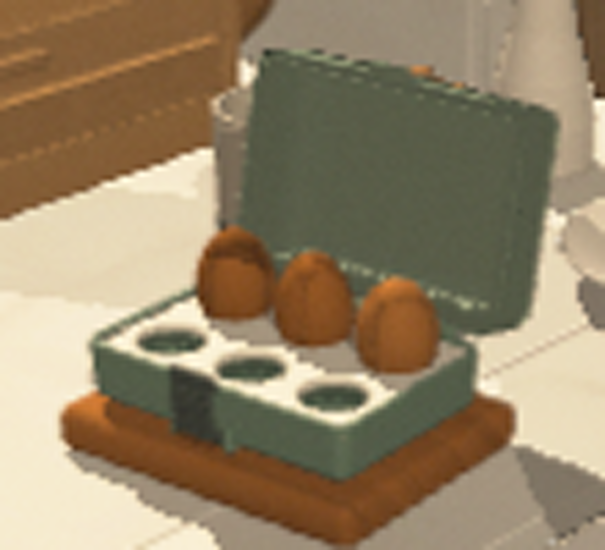

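The close-ups give the hole centres in the scene view at about (196,162), (210.5,166.7) and (225.7,172.2). The catch is at mid-front and the lid leans back to its stop.

```bash
python3 - <<'E'
from h import *
np.set_printoptions(precision=4,suppress=True)
t=cam("top");s=cam("scene")
tp=[(169.8,166.8),(187.9,165.3),(206.1,163.9)];sp=[(196.1,162),(210.5,166.7),(225.7,172.2)]
for a,b in zip(tp,sp): print("hole",*tri((t,a),(s,b)))
for z in (.044,.049,.054): 
    L=[onz(t,a,z) for a in tp]; d=L[2]-L[0]; print(z,L[0],L[1],L[2],np.linalg.norm(d),np.degrees(np.arctan2(d[1],d[0])))
    d=onz(t,(204,145.3),z+.012)-onz(t,(167.3,148.4),z+.012);print(" back",onz(t,(185.7,147.1),z+.012),np.linalg.norm(d),np.degrees(np.arctan2(d[1],d[0])))
S=hsv(s);bs=((S[...,0]<20)&(S[...,1]>130)).astype(np.uint8)
for b in blobs(bs,315,240,355,280):print("scegg",b)
# lid edge in scene/top
for a,b in [((140+42/5.5,90+100/5.5),(165+262/5.5,100+52/5.5)),((140+378/5.5,90+66/5.5),(165+552/5.5,100+112/5.5))]: print("lidcorner",*tri((t,a),(s,b)))
print("egg z.055",onz(t,(353,213.5),.055)); print(tri((t,(353,213.5)),(s,(335,262))))
print("timer",onz(t,(169,235),.037))
# things behind lid
print("cup",onz(t,(130,95),.08),"plate edge",onz(t,(205,83),.02))
E
```

```text
hole [0.508  0.29   0.0537] [0.0004049787779728784, 0.00040497877797286176]
hole [0.513  0.2405 0.0542] [0.0003718557180634947, 0.0003718557180636494]
hole [0.5181 0.1909 0.0529] [0.0006088470453135284, 0.0006088470453134953]
0.044 [0.5089 0.2924 0.044 ] [0.514  0.2425 0.044 ] [0.5188 0.1925 0.044 ] 0.1003707660952269 -84.3232959847816
 back [0.5623 0.2481 0.056 ] 0.1007716531311267 -84.12232756209474
0.049 [0.5083 0.2913 0.049 ] [0.5134 0.2417 0.049 ] [0.5182 0.1919 0.049 ] 0.09993514494893684 -84.32329598478162
 back [0.5615 0.2472 0.061 ] 0.100329688455988 -84.12232756209472
0.054 [0.5077 0.2902 0.054 ] [0.5128 0.2408 0.054 ] [0.5175 0.1912 0.054 ] 0.09949952380264666 -84.32329598478162
 back [0.5606 0.2463 0.066 ] 0.09988772378084929 -84.12232756209478
scegg ([324, 246, 22, 22, 396], [334.8, 257.0])
lidcorner [0.6352 0.3363 0.1568] [0.010388355018782816, 0.010388355018782876]
lidcorner [0.6593 0.1768 0.1576] [0.0015534755014473044, 0.0015534755014472573]
egg z.055 [ 0.3914 -0.2079  0.055 ]
(array([ 0.3919, -0.2098,  0.049 ]), [0.0007763938109866159, 0.0007763938109865304])
timer [0.3219 0.2898 0.037 ]
cup [0.698 0.4   0.08 ] plate edge [0.7529 0.2057 0.02  ]
```

Call:
{"api": "carry_out", "payload": {"plan": [{"claw": 8.5,"slide": [0,0,0],"angular": [0,0,0.157]},{"claw": 8.5,"slide": [0,0,0],"angular": [0,0,0.157]},{"claw": 7,"slide": [2.58,-3.16,0.8],"angular": [0,0,0]},{"claw": 7,"slide": [2.58,-3.16,0.8],"angular": [0,0,0]},{"claw": 7,"slide": [2.58,-3.16,0.8],"angular": [0,0,0]},{"claw": 7,"slide": [2.58,-3.16,0.8],"angular": [0,0,0]},{"claw": 7,"slide": [2.58,-3.16,0.8],"angular": [0,0,0]},{"claw": 7,"slide": [2.58,-3.16,0.8],"angular": [0,0,0]},{"claw": 7,"slide": [2.58,-3.16,0.8],"angular": [0,0,0]},{"claw": 7,"slide": [2.58,-3.16,0.8],"angular": [0,0,0]},{"claw": 7,"slide": [0,0,0],"angular": [0,0,0]},{"claw": 7,"slide": [0,0,0],"angular": [0,0,0]}], "newtons": 20}}

```text
time: 1.8
eef_pos: [0.3912, -0.2087, 0.1754]
orientation: [180.0, 0.0, 5.8]
contact_force: [-0.3, -0.7, 0.2]
grip_width: 0.82
gripper_force: 0.0
```

```bash
cat >> h.py <<'E'
def st():
    s=sense(); r=lambda v,n:np.round(v,n).tolist()
    print("t",round(s["time"],2),"pos",r(s["eef_pos"],4),"ori",r(s["orientation"],1),"F",r(s["contact_force"],1),"w",round(s["grip_width"],3),"gf",round(s["gripper_force"],1)); return s
def to(x,y,z,s=None):
    s=s or sense(); R=Rot.from_euler("xyz",s["orientation"],degrees=True)
    print("tool cm",np.round(R.inv().apply(np.array([x,y,z])-s["eef_pos"])*100,2))
E
python3 - <<'E'
from h import *
s=st(); c=cam("wrist"); cv2.imwrite("pics/w1.png",c["image"][:,:,::-1])
H=hsv(c);m=((H[...,0]<20)&(H[...,1]>130)).astype(np.uint8)
for b in blobs(m,0,0,512,384,300): print(b, onz(c,b[1],.055), onz(c,b[1],.065))
print(proj(c,[.391,-.208,.055]), proj(c,s["eef_pos"]))
to(.391,-.208,.12)
E
```

```text
t 1.8 pos [0.3912, -0.2087, 0.1754] ori [180.0, 0.0, 5.8] F [-0.3, -0.7, 0.2] w 0.82 gf 0.0
([208, 158, 117, 187, 7725], [264.9, 257.6]) [ 0.3202014  -0.23082756  0.055     ] [ 0.32597328 -0.22966643  0.065     ]
([331, 214, 26, 34, 566], [344.0, 227.9]) [ 0.35701331 -0.29793385  0.055     ] [ 0.36134    -0.29413819  0.065     ]
([365, 217, 41, 68, 1131], [385.2, 244.5]) [ 0.34414909 -0.33948643  0.055     ] [ 0.34898081 -0.33405947  0.065     ]
([399, 224, 108, 106, 3797], [458.8, 277.0]) [ 0.31575855 -0.42203979  0.055     ] [ 0.32170485 -0.41337187  0.065     ]
([315, 283, 21, 53, 510], [324.7, 311.5]) [ 0.26544296 -0.29705364  0.055     ] [ 0.2733646  -0.29329254  0.065     ]
([497, 313, 15, 46, 326], [506.2, 338.5]) [ 0.24323508 -0.50439872  0.055     ] [ 0.25202858 -0.49249749  0.065     ]
([374, 348, 48, 36, 1130], [394.5, 368.9]) [ 0.19528088 -0.38851813  0.055     ] [ 0.205957   -0.38116624  0.065     ]
[247.93172103 182.02700529] [248.45050022 253.39662477]
tool cm [ 0.   -0.11  5.55]
```

View pics/w1.png

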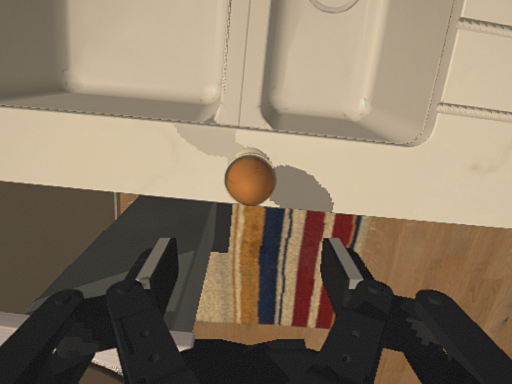

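The wrist view has the egg at (250,180), within about 2 mm of the estimate. The fingers straddle it evenly.

Call:
{"api": "carry_out", "payload": {"plan": [{"claw": 6,"slide": [0.07,0.07,2],"angular": [0,0,0]},{"claw": 6,"slide": [0,0,3],"angular": [0,0,0]},{"claw": 6,"slide": [0,0,2.5],"angular": [0,0,0]},{"claw": 6,"slide": [0,0,2],"angular": [0,0,0]},{"claw": 6,"slide": [0,0,1.5],"angular": [0,0,0]},{"claw": 5,"slide": [0,0,0.6],"angular": [0,0,0]},{"claw": 4.6,"slide": [0,0,0],"angular": [0,0,0]},{"claw": 4.6,"slide": [0,0,0],"angular": [0,0,0]},{"claw": 4.6,"slide": [0,0,0],"angular": [0,0,0]}]}}

```text
time: 2.98
eef_pos: [0.3925, -0.2094, 0.0599]
orientation: [180.0, -0.1, 5.7]
contact_force: [-0.1, -0.6, -0.4]
grip_width: 0.538
gripper_force: 0.0
```

```bash
python3 - <<'E'
from h import *
s=st(); c=cam("wrist"); cv2.imwrite("pics/w2.png",c["image"][:,:,::-1])
E
```

```text
t 2.98 pos [0.3925, -0.2094, 0.0599] ori [180.0, -0.1, 5.7] F [-0.1, -0.6, -0.4] w 0.538 gf 0.0
```

View pics/w2.png

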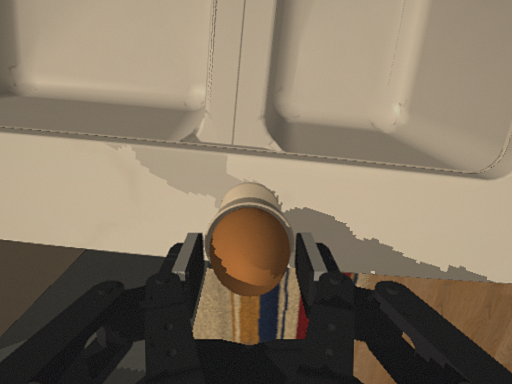

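The egg sits centred between the pads, at (250,250). Next I close gently, a step at a time.

Call:
{"api": "carry_out", "payload": {"plan": [{"claw": 4.2,"slide": [0,0,0],"angular": [0,0,0]},{"claw": 4.0,"slide": [0,0,0],"angular": [0,0,0]},{"claw": 3.95,"slide": [0,0,0],"angular": [0,0,0]},{"claw": 3.9,"slide": [0,0,0],"angular": [0,0,0]},{"claw": 3.9,"slide": [0,0,0],"angular": [0,0,0]}]}}

```text
time: 3.65
eef_pos: [0.3922, -0.2093, 0.0594]
orientation: [180.0, -0.0, 5.7]
contact_force: [-0.5, -0.1, 1.5]
grip_width: 0.456
gripper_force: 3.4
```

Call:
{"api": "carry_out", "payload": {"plan": [{"claw": 3.8,"slide": [0,0,0],"angular": [0,0,0]},{"claw": 3.75,"slide": [0,0,0],"angular": [0,0,0]},{"claw": 3.75,"slide": [0,0,0],"angular": [0,0,0]}]}}

```text
time: 4.03
eef_pos: [0.3922, -0.2093, 0.0595]
orientation: [180.0, -0.0, 5.7]
contact_force: [-0.4, 0.0, 4.2]
grip_width: 0.445
gripper_force: 16.8
```

Call:
{"api": "carry_out", "payload": {"plan": [{"claw": 3.83,"slide": [0,0,0],"angular": [0,0,0]},{"claw": 3.83,"slide": [0,0,0],"angular": [0,0,0]},{"claw": 3.83,"slide": [0,0,-0.3],"angular": [0,0,0]},{"claw": 3.83,"slide": [0,0,-0.5],"angular": [0,0,0]},{"claw": 3.83,"slide": [0,0,-0.5],"angular": [0,0,0]},{"claw": 3.83,"slide": [0,0,0],"angular": [0,0,0]}]}}

```text
time: 4.78
eef_pos: [0.3923, -0.2093, 0.0728]
orientation: [180.0, -0.0, 5.7]
contact_force: [0.5, 0.6, -0.4]
grip_width: 0.452
gripper_force: 10.1
```

```bash
python3 - <<'E'
from h import *
s=st(); c=cam("wrist"); s2=cam("scene")
a=cv2.resize(c["image"][150:320,150:350],None,fx=2.5,fy=2.5); b=cv2.resize(s2["image"][210:310,290:390],(425,425))
cv2.imwrite("pics/w3.png",np.hstack([cv2.resize(a,(375,425)),b])[:,:,::-1])
to(.3922,-.2093,.22)
E
```

```text
t 4.78 pos [0.3923, -0.2093, 0.0728] ori [180.0, -0.0, 5.7] F [0.5, 0.6, -0.4] w 0.452 gf 10.1
tool cm [ 1.000e-02  1.000e-02 -1.477e+01]
```

View pics/w3.png

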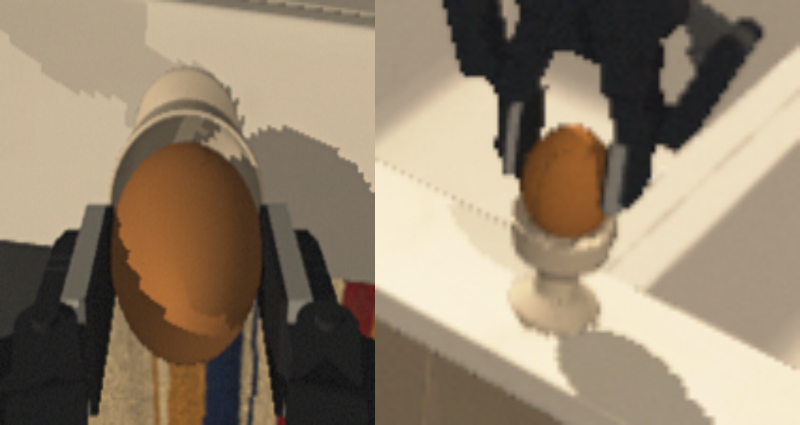

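The egg is held upright and clear of the cup, and the cup is still standing in its place.

Call:
{"api": "carry_out", "payload": {"plan": [{"claw": 3.83,"slide": [0,0,-2],"angular": [0,0,0]},{"claw": 3.83,"slide": [0,0,-3],"angular": [0,0,0]},{"claw": 3.83,"slide": [0,0,-3],"angular": [0,0,0]},{"claw": 3.83,"slide": [0.69,-1.82,-2],"angular": [0,0,0]},{"claw": 3.83,"slide": [1.37,-3.63,0],"angular": [0,0,0]},{"claw": 3.83,"slide": [1.37,-3.63,0],"angular": [0,0,0]},{"claw": 3.83,"slide": [1.37,-3.63,0],"angular": [0,0,0]},{"claw": 3.83,"slide": [1.37,-3.63,0],"angular": [0,0,0]},{"claw": 3.83,"slide": [1.37,-3.63,0],"angular": [0,0,0]},{"claw": 3.83,"slide": [1.37,-3.63,0],"angular": [0,0,0]},{"claw": 3.83,"slide": [1.37,-3.63,0],"angular": [0,0,0]},{"claw": 3.83,"slide": [1.37,-3.63,0],"angular": [0,0,0]},{"claw": 3.83,"slide": [1.37,-3.63,0],"angular": [0,0,0]},{"claw": 3.83,"slide": [1.37,-3.63,0],"angular": [0,0,0]},{"claw": 3.83,"slide": [1.37,-3.63,0],"angular": [0,0,0]},{"claw": 3.83,"slide": [0.69,-1.82,0],"angular": [0,0,0]},{"claw": 3.83,"slide": [0,0,0],"angular": [0,0,0]},{"claw": 3.83,"slide": [0,0,0],"angular": [0,0,0]}]}}

```text
time: 7.12
eef_pos: [0.5181, 0.1471, 0.1783]
orientation: [-175.7, 0.1, 13.6]
contact_force: [0.5, 0.0, -1.0]
grip_width: 0.447
gripper_force: 10.1
```

```bash
python3 - <<'E'
from h import *
s=st(); c=cam("wrist"); cv2.imwrite("pics/w4.png",c["image"][:,:,::-1])
for X in ([.508,.29,.0535],[.5128,.2406,.0535],[.5178,.191,.0535]): print(proj(c,X))
H=hsv(c); dk=((H[...,2]<90)).astype(np.uint8)
for b in blobs(dk,0,0,512,384,300): print(b)
to(.5128,.2406,.1); print(H[100,250])
E
```

```text
t 7.12 pos [0.5181, 0.1471, 0.1783] ori [-175.7, 0.1, 13.6] F [0.5, 0.0, -1.0] w 0.447 gf 10.1
[100.00005011 151.06578391]
[154.1741322  159.50428576]
[210.31216149 168.09584274]
([0, 0, 262, 155, 13955], [150.0, 34.1])
([136, 79, 42, 33, 627], [159.8, 93.4])
([191, 86, 46, 15, 303], [214.2, 91.8])
([85, 132, 34, 36, 906], [101.6, 149.9])
([142, 141, 31, 36, 748], [158.1, 157.9])
([196, 150, 33, 35, 774], [211.2, 165.9])
([134, 194, 37, 18, 444], [152.3, 202.7])
([0, 209, 512, 175, 41070], [249.2, 332.1])
tool cm [ 1.7  -8.61  8.5 ]
[ 20  57 116]
```

View pics/w4.png

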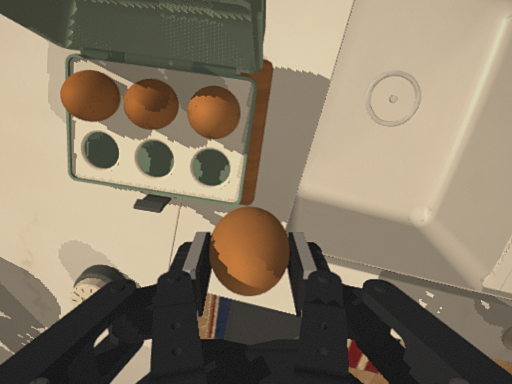

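The wrist view shows the egg held, at (250,250), and the three free holes at (101,150), (156,158) and (211,166). These match the projected positions to about 2 px. The arm lagged during the carry, so I'll correct both the position and the tilt.

```bash
cat >> h.py <<'E'
def goal(x,y,z,yaw=5.7):
    s=sense(); R=Rot.from_euler("xyz",s["orientation"],degrees=True); G=Rot.from_euler("xyz",[180,0,yaw],degrees=True)
    print("turn",np.round((R.inv()*G).as_rotvec(),3),"then slide cm",np.round(G.inv().apply(np.array([x,y,z])-s["eef_pos"])*100,2), "joints",np.round(s["joint_pos"],1))
E
python3 -c "
from h import *
goal(.5133,.2403,.17)"
```

```text
turn [-0.075  0.006  0.138] then slide cm [ 0.45 -9.34  0.83] joints [ 13.5   9.1  -7.9  73.2   4.3 179.9]
```

Joint 6 has reached its 180° limit. I'll turn the gripper half round, which gives the same grasp.

Call:
{"api": "carry_out", "payload": {"plan": [{"claw": 3.83,"slide": [0,0,0],"angular": [-0.075,0.006,0]},{"claw": 3.83,"slide": [0,0,0],"angular": [0,0,-0.1]},{"claw": 3.83,"slide": [0,0,0],"angular": [0,0,-0.17]},{"claw": 3.83,"slide": [0,0,0],"angular": [0,0,-0.17]},{"claw": 3.83,"slide": [0,0,0],"angular": [0,0,-0.17]},{"claw": 3.83,"slide": [0,0,0],"angular": [0,0,-0.17]},{"claw": 3.83,"slide": [0,0,0],"angular": [0,0,-0.17]},{"claw": 3.83,"slide": [0,0,0],"angular": [0,0,-0.17]},{"claw": 3.83,"slide": [0,0,0],"angular": [0,0,-0.17]},{"claw": 3.83,"slide": [0,0,0],"angular": [0,0,-0.17]},{"claw": 3.83,"slide": [0,0,0],"angular": [0,0,-0.17]},{"claw": 3.83,"slide": [0,0,0],"angular": [0,0,-0.17]},{"claw": 3.83,"slide": [0,0,0],"angular": [0,0,-0.17]},{"claw": 3.83,"slide": [0,0,0],"angular": [0,0,-0.17]},{"claw": 3.83,"slide": [0,0,0],"angular": [0,0,-0.17]},{"claw": 3.83,"slide": [0,0,0],"angular": [0,0,-0.17]},{"claw": 3.83,"slide": [0,0,0],"angular": [0,0,-0.17]},{"claw": 3.83,"slide": [0,0,0],"angular": [0,0,-0.17]},{"claw": 3.83,"slide": [0,0,0],"angular": [0,0,-0.17]},{"claw": 3.83,"slide": [0,0,0],"angular": [0,0,0]}]}}

```text
time: 9.68
eef_pos: [0.5208, 0.1366, 0.1785]
orientation: [179.5, 0.2, -174.3]
contact_force: [-0.1, 0.3, -1.1]
grip_width: 0.45
gripper_force: 10.1
```

```bash
python3 -c "
from h import *
st();goal(.5133,.2403,.14,-174.3)"
```

```text
t 9.68 pos [0.5208, 0.1366, 0.1785] ori [179.5, 0.2, -174.3] F [-0.1, 0.3, -1.1] w 0.45 gf 10.1
turn [0.009 0.004 0.   ] then slide cm [-0.28 10.39  3.85] joints [14.4  8.8 -8.1 72.9  0.5  8.7]
```

Call:
{"api": "carry_out", "payload": {"plan": [{"claw": 3.83,"slide": [0,0,0],"angular": [0.009,0.004,0]},{"claw": 3.83,"slide": [-0.07,2.6,0],"angular": [0,0,0]},{"claw": 3.83,"slide": [-0.07,2.6,0],"angular": [0,0,0]},{"claw": 3.83,"slide": [-0.07,2.6,0.9],"angular": [0,0,0]},{"claw": 3.83,"slide": [-0.07,2.59,1.5],"angular": [0,0,0]},{"claw": 3.83,"slide": [0,0,1.5],"angular": [0,0,0]},{"claw": 3.83,"slide": [0,0,0],"angular": [0,0,0]},{"claw": 3.83,"slide": [0,0,0],"angular": [0,0,0]}]}}

```text
time: 10.68
eef_pos: [0.5134, 0.24, 0.1398]
orientation: [180.0, -0.0, -174.2]
contact_force: [-0.3, 0.3, -0.7]
grip_width: 0.455
gripper_force: 10.1
```

```bash
python3 - <<'E'
from h import *
st();goal(.5133,.2403,.085,-174.3)
t=cam("top");s=cam("scene")
H=hsv(t); dk=(H[...,2]<90).astype(np.uint8)
w=cam("wrist")
a=cv2.resize(s["image"][80:210,150:290],(480,446),interpolation=cv2.INTER_CUBIC)
cv2.imwrite("pics/p5.png",np.hstack([a,cv2.resize(w["image"],(320,446))])[:,:,::-1])
E
```

```text
t 10.68 pos [0.5134, 0.24, 0.1398] ori [180.0, -0.0, -174.2] F [-0.3, 0.3, -0.7] w 0.455 gf 10.1
turn [ 0.    -0.     0.001] then slide cm [0.01 0.03 5.48] joints [25.  12.7 -8.2 69.1  0.  19.3]
```

View pics/p5.png

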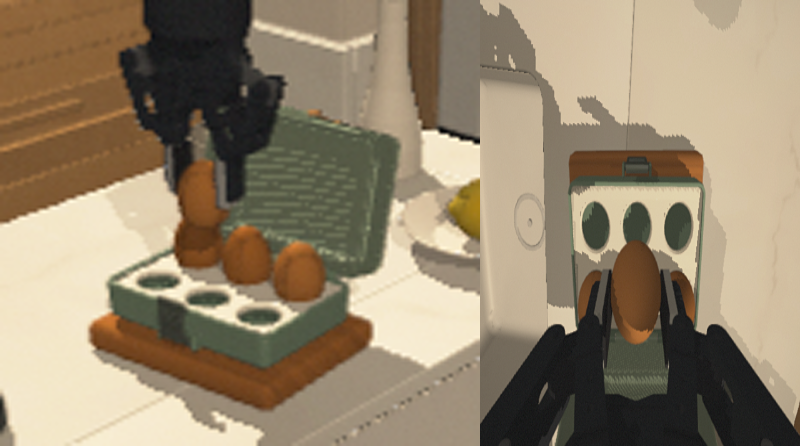

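The egg hangs above the middle hole with the back row clear, and the wrist view lines it up with the hole column. Next I lower it.

Call:
{"api": "carry_out", "payload": {"plan": [{"claw": 3.83,"slide": [0,0.03,1.5],"angular": [0,0,0]},{"claw": 3.83,"slide": [0,0,1.5],"angular": [0,0,0]},{"claw": 3.83,"slide": [0,0,1.2],"angular": [0,0,0]},{"claw": 3.83,"slide": [0,0,0.8],"angular": [0,0,0]},{"claw": 3.83,"slide": [0,0,0.5],"angular": [0,0,0]},{"claw": 3.83,"slide": [0,0,0.4],"angular": [0,0,0]},{"claw": 3.83,"slide": [0,0,0.3],"angular": [0,0,0]},{"claw": 3.83,"slide": [0,0,0.2],"angular": [0,0,0]},{"claw": 3.83,"slide": [0,0,0],"angular": [0,0,0]}]}}

```text
time: 11.95
eef_pos: [0.5132, 0.241, 0.0753]
orientation: [180.0, -0.0, -174.2]
contact_force: [-0.4, 0.4, -0.5]
grip_width: 0.446
gripper_force: 10.1
```

Call:
{"api": "carry_out", "payload": {"plan": [{"claw": 3.83,"slide": [0,0,0.15],"angular": [0,0,0]},{"claw": 3.83,"slide": [0,0,0.1],"angular": [0,0,0]},{"claw": 3.83,"slide": [0,0,0.1],"angular": [0,0,0]},{"claw": 3.83,"slide": [0,0,0],"angular": [0,0,0]}]}}

```text
time: 12.45
eef_pos: [0.5136, 0.2411, 0.0722]
orientation: [180.0, 0.0, -174.2]
contact_force: [1.1, -0.4, 0.9]
grip_width: 0.447
gripper_force: 10.1
```

Call:
{"api": "carry_out", "payload": {"plan": [{"claw": 3.83,"slide": [-0.05,0,0.08],"angular": [0,0,0]},{"claw": 3.83,"slide": [0,0,0.05],"angular": [0,0,0]},{"claw": 3.83,"slide": [0,0,0],"angular": [0,0,0]}]}}

```text
time: 12.82
eef_pos: [0.5143, 0.2412, 0.071]
orientation: [180.0, 0.1, -174.2]
contact_force: [3.2, 0.1, 3.0]
grip_width: 0.448
gripper_force: 10.4
```

Call:
{"api": "carry_out", "payload": {"plan": [{"claw": 3.83,"slide": [-0.1,0,-0.05],"angular": [0,0,0]},{"claw": 3.83,"slide": [-0.05,0,0],"angular": [0,0,0]},{"claw": 3.83,"slide": [0,0,0],"angular": [0,0,0]}]}}

```text
time: 13.2
eef_pos: [0.5147, 0.2412, 0.0709]
orientation: [180.0, -0.1, -174.1]
contact_force: [-2.0, -1.0, 3.2]
grip_width: 0.448
gripper_force: 10.4
```

Call:
{"api": "carry_out", "payload": {"plan": [{"claw": 3.83,"slide": [0.06,0,-0.05],"angular": [0,0,0]},{"claw": 3.95,"slide": [0,0,0],"angular": [0,0,0]},{"claw": 4.1,"slide": [0,0,0],"angular": [0,0,0]},{"claw": 4.4,"slide": [0,0,0],"angular": [0,0,0]},{"claw": 5.0,"slide": [0,0,0],"angular": [0,0,0]},{"claw": 5.2,"slide": [0,0,0],"angular": [0,0,0]},{"claw": 5.2,"slide": [0,0,0],"angular": [0,0,0]}]}}

```text
time: 14.08
eef_pos: [0.5146, 0.2412, 0.0715]
orientation: [180.0, -0.0, -174.2]
contact_force: [-0.2, -0.2, 0.2]
grip_width: 0.609
gripper_force: 0.0
```

```bash
python3 - <<'E'
from h import *
st(); w=cam("wrist"); H=hsv(w);m=((H[...,0]<22)&(H[...,1]>130)).astype(np.uint8)
for b in blobs(m,100,100,412,384,400): print(b)
print(proj(w,[.5145,.2412,.068]))
E
```

```text
t 14.07 pos [0.5146, 0.2412, 0.0715] ori [180.0, -0.0, -174.2] F [-0.2, -0.2, 0.2] w 0.609 gf 0.0
([105, 142, 287, 39, 7460], [249.9, 156.4])
([210, 206, 79, 139, 8771], [248.9, 275.0])
([122, 341, 20, 32, 433], [133.0, 354.8])
([357, 341, 20, 32, 446], [365.3, 355.1])
[249.46147894 252.40382146]
```

Call:
{"api": "carry_out", "payload": {"plan": [{"claw": 5.2,"slide": [0,0,-1],"angular": [0,0,0]},{"claw": 5.2,"slide": [0,0,-2],"angular": [0,0,0]},{"claw": 5.2,"slide": [0,0,-3],"angular": [0,0,0]},{"claw": 4,"slide": [0,0,-3],"angular": [0,0,0]},{"claw": 2,"slide": [0,0,-3],"angular": [0,0,0]},{"claw": 0,"slide": [0,0,-2.5],"angular": [0,0,0]},{"claw": 0,"slide": [0,0,0],"angular": [0,0,0]},{"claw": 0,"slide": [0,0,0],"angular": [0,0,0]}]}}

```text
time: 15.12
eef_pos: [0.5145, 0.241, 0.2161]
orientation: [180.0, -0.0, -174.2]
contact_force: [-0.4, -0.0, 0.5]
grip_width: -0.001
gripper_force: 0.0
```

```bash
python3 - <<'E'
from h import *
np.set_printoptions(precision=4,suppress=True)
st(); w=cam("wrist"); H=hsv(w);m=((H[...,0]<22)&(H[...,1]>130)).astype(np.uint8)
for b in blobs(m,0,0,512,384,300): print(b)
for X in ([.5145,.2412,.068],[.5611,.2465,.068],[.5660,.197,.068],[.556,.296,.068]):print(X,proj(w,X))
s=cam("scene");S=hsv(s);m=((S[...,0]<22)&(S[...,1]>130)).astype(np.uint8)
for b in blobs(m,185,130,255,175,30): print("sc",b)
print(proj(s,[.5145,.2412,.068]),proj(s,[.5145,.2412,.0945]))
cv2.imwrite("pics/chk.png",cv2.resize(s["image"][100:200,165:275],None,fx=5,fy=5)[:,:,::-1])
goal(.69,.2585,.215,-174.3)
E
```

```text
t 15.12 pos [0.5145, 0.241, 0.2161] ori [180.0, -0.0, -174.2] F [-0.4, -0.0, 0.5] w -0.001 gf 0.0
([165, 121, 168, 23, 2215], [250.2, 128.3])
([229, 152, 41, 44, 1426], [249.1, 173.7])
([178, 200, 41, 43, 1387], [198.0, 220.7])
([230, 200, 39, 35, 1031], [249.2, 216.6])
([280, 200, 41, 43, 1355], [299.8, 220.9])
([456, 201, 56, 183, 3656], [492.6, 306.7])
[0.5145, 0.2412, 0.068] [249.2796 175.3618]
[0.5611, 0.2465, 0.068] [249.7695 221.5371]
[0.566, 0.197, 0.068] [199.0828 221.3047]
[0.556, 0.296, 0.068] [300.4508 221.4756]
sc ([201, 141, 44, 28, 757], [219.9, 156.2])
[210.3885 161.6122] [210.0128 152.219 ]
turn [-0.    -0.002  0.002] then slide cm [-17.67   0.01   0.04] joints [25.1 12.   0.5 78.6  0.  19.2]
```

The new egg's outline is 41x44 px at (249,174), the same size as its upright neighbours. Next I go over and behind the lid with the fingers shut.

Call:
{"api": "carry_out", "payload": {"plan": [{"claw": 0,"slide": [-1.5,0,0],"angular": [0,0,0]},{"claw": 0,"slide": [-2.5,0,0],"angular": [0,0,0]},{"claw": 0,"slide": [-2.5,0,0],"angular": [0,0,0]},{"claw": 0,"slide": [-2.5,0,0],"angular": [0,0,0]},{"claw": 0,"slide": [-2.5,0,0],"angular": [0,0,0]},{"claw": 0,"slide": [-2.5,0,0],"angular": [0,0,0]},{"claw": 0,"slide": [-2.5,0,0],"angular": [0,0,0]},{"claw": 0,"slide": [-1.2,0,0],"angular": [0,0,0]},{"claw": 0,"slide": [0,0,0],"angular": [0,0,0]}]}}

```text
time: 16.35
eef_pos: [0.6919, 0.2589, 0.2144]
orientation: [-180.0, -0.1, -174.2]
contact_force: [-0.1, -0.2, -0.4]
grip_width: -0.002
gripper_force: 0.0
```

```bash
python3 - <<'E'
from h import *
st(); goal(.69,.2585,.142,-174.3)
w=cam("wrist");print([proj(w,X) for X in ([.658,.255,.15],[.69,.2585,.134])])
cv2.imwrite("pics/w6.png",w["image"][:,:,::-1])
E
```

```text
t 16.35 pos [0.6919, 0.2589, 0.2144] ori [-180.0, -0.1, -174.2] F [-0.1, -0.2, -0.4] w -0.002 gf 0.0
turn [-0.    -0.002  0.002] then slide cm [ 0.19 -0.03  7.24] joints [20.5 32.5 29.7 87.4  0.  14.7]
[array([248.54201136, 158.85034897]), array([248.89352796, 197.59651401])]
```

View pics/w6.png

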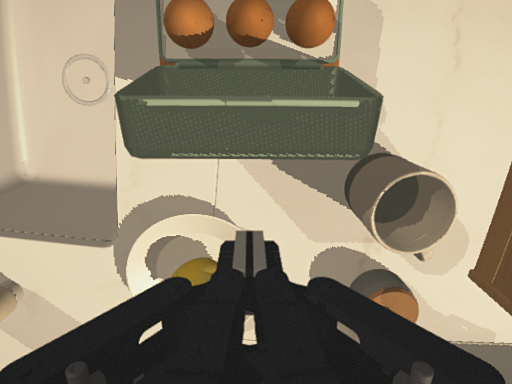

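The lid's rear edge is at row 157, midway across at column 249, and there is clear space below the fingertips. Next I descend and push.

Call:
{"api": "carry_out", "payload": {"plan": [{"claw": 0,"slide": [0,0,1.5],"angular": [0,0,0]},{"claw": 0,"slide": [0,0,2.5],"angular": [0,0,0]},{"claw": 0,"slide": [0,0,2.2],"angular": [0,0,0]},{"claw": 0,"slide": [0,0,1.0],"angular": [0,0,0]},{"claw": 0,"slide": [0.6,0,0],"angular": [0,0,0]},{"claw": 0,"slide": [0.5,0,0],"angular": [0,0,0]},{"claw": 0,"slide": [0.4,0,0],"angular": [0,0,0]},{"claw": 0,"slide": [0.3,0,0],"angular": [0,0,0]},{"claw": 0,"slide": [0,0,0],"angular": [0,0,0]}]}}

```text
time: 17.52
eef_pos: [0.6727, 0.2574, 0.1449]
orientation: [180.0, 0.0, -174.1]
contact_force: [-0.6, -0.8, -0.2]
grip_width: -0.001
gripper_force: 0.0
```

Call:
{"api": "carry_out", "payload": {"plan": [{"claw": 0,"slide": [0.3,0,0.1],"angular": [0,0,0]},{"claw": 0,"slide": [0.3,0,0],"angular": [0,0,0]},{"claw": 0,"slide": [0.3,0,0],"angular": [0,0,0]},{"claw": 0,"slide": [0.4,0,0],"angular": [0,0,0]},{"claw": 0,"slide": [0.4,0,0],"angular": [0,0,0]},{"claw": 0,"slide": [0.4,0,0],"angular": [0,0,0]},{"claw": 0,"slide": [0.4,0,0],"angular": [0,0,0]},{"claw": 0,"slide": [0.4,0,0],"angular": [0,0,0]},{"claw": 0,"slide": [0.4,0,0],"angular": [0,0,0]},{"claw": 0,"slide": [0.4,0,0],"angular": [0,0,0]}]}}

```text
time: 18.77
eef_pos: [0.6357, 0.2535, 0.1435]
orientation: [180.0, -0.0, -174.2]
contact_force: [1.0, 0.3, 1.0]
grip_width: 0.0
gripper_force: 0.5
```

```bash
cat >> h.py <<'E'
def lid():
    w=cam("wrist");H=hsv(w);m=((H[...,0]>30)&(H[...,0]<95)&(H[...,1]>40)).astype(np.uint8)
    print([b for b in blobs(m,0,0,512,384,800)])
    s=cam("scene");S=hsv(s);m=((S[...,0]>40)&(S[...,0]<95)&(S[...,1]>40)).astype(np.uint8)
    print("sc",blobs(m,165,60,290,200,150))
E
python3 -c "
from h import *
st();lid()"
```

```text
t 18.77 pos [0.6357, 0.2535, 0.1435] ori [180.0, -0.0, -174.2] F [1.0, 0.3, 1.0] w 0.0 gf 0.5
[([42, 0, 412, 251, 44839], [247.6, 188.1]), ([149, 0, 50, 44, 1649], [173.5, 19.9]), ([300, 0, 49, 45, 1725], [324.1, 20.4])]
sc [([204, 164, 47, 23, 378], [226.4, 176.7])]
```

Call:
{"api": "carry_out", "payload": {"plan": [{"claw": 0,"slide": [0.4,0,0],"angular": [0,0,0]},{"claw": 0,"slide": [0.4,0,0],"angular": [0,0,0]},{"claw": 0,"slide": [0.4,0,0],"angular": [0,0,0]},{"claw": 0,"slide": [0.3,0,0],"angular": [0,0,0]},{"claw": 0,"slide": [0,0,0],"angular": [0,0,0]}]}}

```text
time: 19.5
eef_pos: [0.6206, 0.252, 0.1434]
orientation: [180.0, -0.0, -174.1]
contact_force: [0.4, -0.4, -0.1]
grip_width: 0.002
gripper_force: 0.0
```

```bash
python3 -c "
from h import *
st();lid()"
```

```text
t 19.5 pos [0.6206, 0.252, 0.1434] ori [180.0, -0.0, -174.1] F [0.4, -0.4, -0.1] w 0.002 gf 0.0
[([44, 0, 408, 236, 46697], [247.9, 173.3]), ([152, 16, 48, 52, 1823], [175.2, 41.3]), ([299, 17, 48, 52, 1842], [322.9, 42.3])]
sc [([203, 164, 48, 23, 389], [226.4, 176.8])]
```

Call:
{"api": "carry_out", "payload": {"plan": [{"claw": 0,"slide": [0.3,0,0],"angular": [0,0,0]},{"claw": 0,"slide": [0.2,0,0],"angular": [0,0,0]},{"claw": 0,"slide": [0,0,0],"angular": [0,0,0]}]}}

```text
time: 19.98
eef_pos: [0.6159, 0.2515, 0.1435]
orientation: [180.0, -0.0, -174.2]
contact_force: [0.5, 0.3, 0.5]
grip_width: 0.001
gripper_force: 0.0
```

```bash
python3 -c "
from h import *
st();lid()"
```

```text
t 19.98 pos [0.6159, 0.2515, 0.1435] ori [180.0, -0.0, -174.2] F [0.5, 0.3, 0.5] w 0.001 gf 0.0
[([44, 0, 408, 231, 47798], [248.2, 165.5]), ([152, 23, 48, 52, 1776], [175.2, 49.4]), ([299, 25, 48, 51, 1782], [322.6, 50.3])]
sc [([204, 164, 47, 23, 387], [226.8, 176.7])]
```

Call:
{"api": "carry_out", "payload": {"plan": [{"claw": 0,"slide": [0.3,0,0],"angular": [0,0,0]},{"claw": 0,"slide": [0.3,0,0],"angular": [0,0,0]},{"claw": 0,"slide": [0,0,0],"angular": [0,0,0]},{"claw": 0,"slide": [0,0,0],"angular": [0,0,0]}]}}

```text
time: 20.58
eef_pos: [0.6101, 0.2509, 0.1435]
orientation: [180.0, -0.0, -174.2]
contact_force: [0.0, -0.8, -1.1]
grip_width: 0.002
gripper_force: 0.0
```

```bash
python3 -c "
from h import *
st();lid()"
```

```text
t 20.57 pos [0.6101, 0.2509, 0.1435] ori [180.0, -0.0, -174.2] F [0.0, -0.8, -1.1] w 0.002 gf 0.0
[([45, 1, 407, 231, 54164], [248.1, 152.8]), ([152, 33, 48, 51, 1822], [176.0, 57.9]), ([299, 34, 48, 51, 1820], [322.1, 59.0])]
sc [([204, 164, 47, 23, 384], [226.3, 176.8])]
```

Call:
{"api": "carry_out", "payload": {"plan": [{"claw": 0,"slide": [0,0,0],"angular": [0,0,0]},{"claw": 0,"slide": [0,0,0],"angular": [0,0,0]},{"claw": 0,"slide": [0,0,0],"angular": [0,0,0]},{"claw": 0,"slide": [0,0,0],"angular": [0,0,0]}]}}

```text
time: 21.18
eef_pos: [0.6101, 0.2509, 0.1435]
orientation: [180.0, -0.0, -174.2]
contact_force: [0.3, 0.9, 0.3]
grip_width: 0.002
gripper_force: 0.0
```

```bash
python3 -c "
from h import *
st();lid()"
```

```text
t 21.18 pos [0.6101, 0.2509, 0.1435] ori [180.0, -0.0, -174.2] F [0.3, 0.9, 0.3] w 0.002 gf 0.0
[([64, 0, 370, 214, 64702], [248.6, 104.5])]
sc [([204, 164, 47, 23, 392], [226.5, 176.7])]
```

The lid has left the finger and is falling. I retreat and let it drop.

Call:
{"api": "carry_out", "payload": {"plan": [{"claw": 0,"slide": [-1,0,-1],"angular": [0,0,0]},{"claw": 0,"slide": [0,0,-2],"angular": [0,0,0]},{"claw": 0,"slide": [0,0,-2],"angular": [0,0,0]},{"claw": 0,"slide": [0,0,-1],"angular": [0,0,0]},{"claw": 0,"slide": [0,0,0],"angular": [0,0,0]},{"claw": 0,"slide": [0,0,0],"angular": [0,0,0]},{"claw": 0,"slide": [0,0,0],"angular": [0,0,0]},{"claw": 0,"slide": [0,0,0],"angular": [0,0,0]},{"claw": 0,"slide": [0,0,0],"angular": [0,0,0]},{"claw": 0,"slide": [0,0,0],"angular": [0,0,0]},{"claw": 0,"slide": [0,0,0],"angular": [0,0,0]},{"claw": 0,"slide": [0,0,0],"angular": [0,0,0]},{"claw": 0,"slide": [0,0,0],"angular": [0,0,0]},{"claw": 0,"slide": [0,0,0],"angular": [0,0,0]},{"claw": 0,"slide": [0,0,0],"angular": [0,0,0]},{"claw": 0,"slide": [0,0,0],"angular": [0,0,0]},{"claw": 0,"slide": [0,0,0],"angular": [0,0,0]},{"claw": 0,"slide": [0,0,0],"angular": [0,0,0]},{"claw": 0,"slide": [0,0,0],"angular": [0,0,0]},{"claw": 0,"slide": [0,0,0],"angular": [0,0,0]}]}}

```text
time: 23.78
eef_pos: [0.6201, 0.2519, 0.2035]
orientation: [180.0, -0.0, -174.2]
contact_force: [0.5, 0.0, -0.3]
grip_width: -0.003
gripper_force: 0.0
```

```bash
python3 - <<'E'
from h import *
st();lid();goal(.4989,.2394,.2,-174.3)
t=cam("top");H=hsv(t)
import sys
# board front-edge / lid check: where brown board and dark lid are
m=((H[...,0]<14)&(H[...,1]>120)).astype(np.uint8); print("brown",blobs(m,150,100,225,190,10))
o=np.array([.5373,.2434,.0235]);c,s_=np.cos(np.radians(5.7)),np.sin(np.radians(5.7))
P=lambda x,y,z:o+[c*x-s_*y,s_*x+c*y,z]
s=cam("scene")
for a in (0,.055):
  for y in (-.08,.08):
    print(a,y,proj(s,P(.057-.11*np.cos(a)+.043*np.sin(a),y,.033+.11*np.sin(a)+.043*np.cos(a))))
g=cv2.Canny(s["image"],40,120); print("edges at col",{k:np.nonzero(g[130:195,k])[0]+130 for k in (185,190,200,225,227)})
E
```

```text
t 23.77 pos [0.6201, 0.2519, 0.2035] ori [180.0, -0.0, -174.2] F [0.5, 0.0, -0.3] w -0.003 gf 0.0
[([138, 0, 223, 154, 31399], [248.7, 76.0])]
sc [([203, 165, 48, 22, 393], [226.2, 176.6])]
turn [ 0.    -0.     0.003] then slide cm [12.18 -0.05  0.35] joints [22.1 23.4 14.4 81.   0.  16.3]
brown [([204, 132, 20, 50, 232], [217.2, 161.6]), ([168, 174, 11, 6, 18], [173.3, 176.3])]
0 -0.08 [227.37367387 162.4513597 ]
0 0.08 [178.70834931 146.69095168]
0.055 -0.08 [227.97868669 159.84599521]
0.055 0.08 [179.22370358 144.24696807]
edges at col {185: array([132, 143, 146, 160, 163, 176, 177, 184, 187]), 190: array([131, 141, 144, 147, 161, 165, 174, 178, 179, 186, 190, 191, 192]), 200: array([132, 133, 134, 137, 138, 148, 150, 151, 154, 157, 164, 167, 179,
       180, 189, 190]), 225: array([141, 142, 155, 157, 159, 175, 177, 179, 181]), 227: array([140, 142, 155, 159, 175, 177, 180, 187])}
```

Call:
{"api": "carry_out", "payload": {"plan": [{"claw": 0,"slide": [1.2,0,0],"angular": [0,0,0]},{"claw": 0,"slide": [2.2,0,0],"angular": [0,0,0]},{"claw": 0,"slide": [2.5,0,0],"angular": [0,0,0]},{"claw": 0,"slide": [2.5,0,0],"angular": [0,0,0]},{"claw": 0,"slide": [2.2,0,0],"angular": [0,0,0]},{"claw": 0,"slide": [1.5,0,0],"angular": [0,0,0]},{"claw": 0,"slide": [0,0,0],"angular": [0,0,0]},{"claw": 0,"slide": [0,0,0],"angular": [0,0,0]}]}}

```text
time: 24.98
eef_pos: [0.5001, 0.2397, 0.2036]
orientation: [180.0, 0.0, -174.2]
contact_force: [0.7, 0.3, 0.2]
grip_width: 0.001
gripper_force: 0.0
```

```bash
python3 - <<'E'
from h import *
st();goal(.4995,.2396,.118,-174.3)
w=cam("wrist");H=hsv(w);m=((H[...,0]>30)&(H[...,0]<95)&(H[...,1]>40)).astype(np.uint8)
print(blobs(m,0,0,512,384,100))
o=np.array([.5373,.2434,.0235]);c,s_=np.cos(np.radians(5.7)),np.sin(np.radians(5.7))
P=lambda x,y,z:o+[c*x-s_*y,s_*x+c*y,z]
for x in (-.053,-.038):
  for y in (-.08,0,.08): print(x,y,proj(w,P(x,y,.081)),proj(w,P(x,y,.099)))
E
```

```text
t 24.98 pos [0.5001, 0.2397, 0.2036] ori [180.0, 0.0, -174.2] F [0.7, 0.3, 0.2] w 0.001 gf 0.0
turn [0.    0.    0.003] then slide cm [ 0.07 -0.01  8.56] joints [25.6 10.5 -2.8 76.6  0.  19.8]
[([152, 143, 195, 142, 20323], [248.5, 209.5])]
-0.053 -0.08 [145.92525317 172.13627655] [138.1454112  178.54304754]
-0.053 0 [249.16000986 172.34878084] [249.1897114 178.8081285]
-0.053 0.08 [352.27101892 172.74616082] [360.08909234 179.19093358]
-0.038 -0.08 [147.72038562 190.52774257] [140.24030588 198.17318309]
-0.038 0 [249.09531857 190.84233459] [249.11956117 198.56377167]
-0.038 0.08 [350.35196988 191.10526931] [357.86084775 198.78374303]
```

Call:
{"api": "carry_out", "payload": {"plan": [{"claw": 0,"slide": [0.07,0,2],"angular": [0,0,0]},{"claw": 0,"slide": [0,0,2.5],"angular": [0,0,0]},{"claw": 0,"slide": [0,0,2],"angular": [0,0,0]},{"claw": 0,"slide": [0,0,1.3],"angular": [0,0,0]},{"claw": 0,"slide": [0,0,0.5],"angular": [0,0,0]},{"claw": 0,"slide": [0,0,0.2],"angular": [0,0,0]},{"claw": 0,"slide": [0,0,0],"angular": [0,0,0]}]}}

```text
time: 25.9
eef_pos: [0.4993, 0.2397, 0.1191]
orientation: [180.0, 0.0, -174.2]
contact_force: [0.2, 0.2, -0.8]
grip_width: 0.0
gripper_force: 0.0
```

Call:
{"api": "carry_out", "payload": {"plan": [{"claw": 0,"slide": [0,0,0.1],"angular": [0,0,0]},{"claw": 0,"slide": [0,0,0.1],"angular": [0,0,0]},{"claw": 0,"slide": [0,0,0.1],"angular": [0,0,0]},{"claw": 0,"slide": [0,0,0],"angular": [0,0,0]}]}}

```text
time: 26.4
eef_pos: [0.4989, 0.2395, 0.1155]
orientation: [180.0, -0.0, -174.2]
contact_force: [-0.3, 1.0, -1.2]
grip_width: -0.0
gripper_force: 0.0
```

Call:
{"api": "carry_out", "payload": {"plan": [{"claw": 0,"slide": [0,0,0.1],"angular": [0,0,0]},{"claw": 0,"slide": [0,0,0.1],"angular": [0,0,0]},{"claw": 0,"slide": [0,0,0],"angular": [0,0,0]}]}}

```text
time: 26.78
eef_pos: [0.4989, 0.2395, 0.1134]
orientation: [180.0, -0.0, -174.2]
contact_force: [0.2, 0.0, 0.5]
grip_width: -0.001
gripper_force: 0.0
```

Call:
{"api": "carry_out", "payload": {"plan": [{"claw": 0,"slide": [0,0,0.07],"angular": [0,0,0]},{"claw": 0,"slide": [0,0,0],"angular": [0,0,0]}]}}

```text
time: 27.02
eef_pos: [0.499, 0.2396, 0.1129]
orientation: [180.0, -0.0, -174.2]
contact_force: [0.0, 0.1, 0.1]
grip_width: 0.003
gripper_force: 0.1
```

Call:
{"api": "carry_out", "payload": {"plan": [{"claw": 0,"slide": [0,0,0.07],"angular": [0,0,0]},{"claw": 0,"slide": [0,0,0],"angular": [0,0,0]}]}}

```text
time: 27.28
eef_pos: [0.4989, 0.2396, 0.1124]
orientation: [180.0, -0.0, -174.2]
contact_force: [-1.6, -0.4, 2.7]
grip_width: -0.001
gripper_force: 1.7
```

Contact came at the expected height. I press on in small steps.

Call:
{"api": "carry_out", "payload": {"plan": [{"claw": 0,"slide": [0,0,0.06],"angular": [0,0,0]},{"claw": 0,"slide": [0,0,0],"angular": [0,0,0]}]}}

```text
time: 27.52
eef_pos: [0.4987, 0.2395, 0.1118]
orientation: [180.0, -0.0, -174.1]
contact_force: [-3.8, -0.8, 4.9]
grip_width: 0.003
gripper_force: 2.5
```

Call:
{"api": "carry_out", "payload": {"plan": [{"claw": 0,"slide": [0,0,0.06],"angular": [0,0,0]},{"claw": 0,"slide": [0,0,0],"angular": [0,0,0]}]}}

```text
time: 27.78
eef_pos: [0.4985, 0.2395, 0.1112]
orientation: [180.0, -0.1, -174.1]
contact_force: [-4.2, -1.0, 4.9]
grip_width: -0.001
gripper_force: 2.9
```

Call:
{"api": "carry_out", "payload": {"plan": [{"claw": 0,"slide": [0,0,0.06],"angular": [0,0,0]},{"claw": 0,"slide": [0,0,0],"angular": [0,0,0]}]}}

```text
time: 28.02
eef_pos: [0.4983, 0.2395, 0.1107]
orientation: [180.0, -0.1, -174.1]
contact_force: [-5.1, -0.3, 6.4]
grip_width: 0.001
gripper_force: 3.4
```

Call:
{"api": "carry_out", "payload": {"plan": [{"claw": 0,"slide": [0.08,0,0],"angular": [0,0,0]},{"claw": 0,"slide": [0,0,0],"angular": [0,0,0]}]}}

```text
time: 28.28
eef_pos: [0.4982, 0.2395, 0.1107]
orientation: [180.0, 0.0, -174.1]
contact_force: [-2.4, -0.8, 5.8]
grip_width: 0.0
gripper_force: 2.8
```

Call:
{"api": "carry_out", "payload": {"plan": [{"claw": 0,"slide": [0.05,0,0.06],"angular": [0,0,0]},{"claw": 0,"slide": [0,0,0],"angular": [0,0,0]}]}}

```text
time: 28.52
eef_pos: [0.498, 0.2395, 0.1103]
orientation: [180.0, 0.0, -174.2]
contact_force: [-1.6, -0.7, 5.7]
grip_width: 0.004
gripper_force: 3.1
```

Call:
{"api": "carry_out", "payload": {"plan": [{"claw": 0,"slide": [0.03,0,0.06],"angular": [0,0,0]},{"claw": 0,"slide": [0,0,0],"angular": [0,0,0]}]}}

```text
time: 28.78
eef_pos: [0.4978, 0.2395, 0.1099]
orientation: [180.0, 0.1, -174.2]
contact_force: [-1.3, -0.7, 6.9]
grip_width: 0.002
gripper_force: 3.6
```

Call:
{"api": "carry_out", "payload": {"plan": [{"claw": 0,"slide": [0.03,0,0.07],"angular": [0,0,0]},{"claw": 0,"slide": [0,0,0],"angular": [0,0,0]}]}}

```text
time: 29.02
eef_pos: [0.4971, 0.2394, 0.1081]
orientation: [180.0, -0.0, -174.2]
contact_force: [-0.3, -0.0, 1.0]
grip_width: 0.003
gripper_force: 0.5
```

Call:
{"api": "carry_out", "payload": {"plan": [{"claw": 0,"slide": [0.03,0,0.07],"angular": [0,0,0]},{"claw": 0,"slide": [0,0,0],"angular": [0,0,0]}]}}

```text
time: 29.28
eef_pos: [0.4969, 0.2393, 0.1076]
orientation: [180.0, -0.0, -174.2]
contact_force: [0.8, -0.2, 2.0]
grip_width: -0.0
gripper_force: 0.5
```

Call:
{"api": "carry_out", "payload": {"plan": [{"claw": 0,"slide": [0.03,0,0.07],"angular": [0,0,0]},{"claw": 0,"slide": [0,0,0],"angular": [0,0,0]}]}}

```text
time: 29.52
eef_pos: [0.4967, 0.2393, 0.1072]
orientation: [180.0, 0.0, -174.2]
contact_force: [0.4, -0.6, 2.9]
grip_width: 0.003
gripper_force: 1.2
```

The tongue has passed the nose. Now I squeeze the seal.

Call:
{"api": "carry_out", "payload": {"plan": [{"claw": 0,"slide": [0,0,0.06],"angular": [0,0,0]},{"claw": 0,"slide": [0,0,0],"angular": [0,0,0]}]}}

```text
time: 29.78
eef_pos: [0.4967, 0.2393, 0.107]
orientation: [180.0, 0.0, -174.2]
contact_force: [0.1, -1.4, 5.3]
grip_width: -0.002
gripper_force: 2.7
```

Call:
{"api": "carry_out", "payload": {"plan": [{"claw": 0,"slide": [0,0,0.05],"angular": [0,0,0]},{"claw": 0,"slide": [0,0,0],"angular": [0,0,0]}]}}

```text
time: 30.02
eef_pos: [0.4967, 0.2393, 0.1069]
orientation: [180.0, 0.0, -174.2]
contact_force: [-1.6, -1.9, 8.2]
grip_width: 0.003
gripper_force: 4.1
```

Call:
{"api": "carry_out", "payload": {"plan": [{"claw": 0,"slide": [0,0,0.05],"angular": [0,0,0]},{"claw": 0,"slide": [0,0,0],"angular": [0,0,0]}]}}

```text
time: 30.28
eef_pos: [0.4967, 0.2393, 0.1069]
orientation: [180.0, 0.1, -174.2]
contact_force: [-2.3, -1.7, 11.3]
grip_width: 0.001
gripper_force: 5.6
```

Call:
{"api": "carry_out", "payload": {"plan": [{"claw": 0,"slide": [0.03,0,0.03],"angular": [0,0,0]},{"claw": 0,"slide": [0,0,0],"angular": [0,0,0]}]}}

```text
time: 30.52
eef_pos: [0.4967, 0.2393, 0.1069]
orientation: [180.0, 0.1, -174.2]
contact_force: [-1.8, -2.1, 11.7]
grip_width: 0.002
gripper_force: 6.1
```

Call:
{"api": "carry_out", "payload": {"plan": [{"claw": 0,"slide": [0,0,0.03],"angular": [0,0,0]},{"claw": 0,"slide": [0,0,0],"angular": [0,0,0]},{"claw": 0,"slide": [0,0,0],"angular": [0,0,0]}]}}

```text
time: 30.9
eef_pos: [0.4967, 0.2394, 0.1069]
orientation: [180.0, 0.1, -174.2]
contact_force: [-3.3, -3.1, 14.7]
grip_width: 0.002
gripper_force: 7.1
```

Call:
{"api": "carry_out", "payload": {"plan": [{"claw": 0,"slide": [0.03,0,0.02],"angular": [0,0,0]},{"claw": 0,"slide": [0,0,0],"angular": [0,0,0]},{"claw": 0,"slide": [0,0,0],"angular": [0,0,0]}]}}

```text
time: 31.28
eef_pos: [0.4966, 0.2394, 0.1068]
orientation: [180.0, 0.2, -174.2]
contact_force: [-1.7, -2.9, 14.4]
grip_width: 0.001
gripper_force: 7.3
```

Call:
{"api": "carry_out", "payload": {"plan": [{"claw": 0,"slide": [0,0,-0.3],"angular": [0,0,0]},{"claw": 0,"slide": [0,0,-1],"angular": [0,0,0]},{"claw": 0,"slide": [0,0,-3],"angular": [0,0,0]},{"claw": 0,"slide": [0,0,-5.4],"angular": [0,0,0]},{"claw": 0,"slide": [0,0,0],"angular": [0,0,0]},{"claw": 0,"slide": [0,0,0],"angular": [0,0,0]}]}}

```text
time: 32.02
eef_pos: [0.4958, 0.2392, 0.2013]
orientation: [180.0, -0.0, -174.1]
contact_force: [-0.4, -0.6, -0.5]
grip_width: 0.005
gripper_force: 0.0
```

```bash
python3 - <<'E'
from h import *
st()
w=cam("wrist");H=hsv(w);cv2.imwrite("pics/wfin.png",w["image"][:,:,::-1])
m=((H[...,0]>30)&(H[...,0]<95)&(H[...,1]>40)).astype(np.uint8); print("lid",blobs(m,0,0,512,384,100))
print("col249",[H[r,249].tolist() for r in range(135,190,2)])
t=cam("top");T0=cv2.cvtColor(cv2.imread("pics/top0.png"),cv2.COLOR_BGR2GRAY);T1=cv2.cvtColor(t["image"],cv2.COLOR_RGB2GRAY)
for k in (184,190,196,200): print(k,"before",T0[170:190,k].tolist(),"after",T1[170:190,k].tolist())
o=np.array([.5373,.2434,.0235]);c,s_=np.cos(np.radians(5.7)),np.sin(np.radians(5.7))
P=lambda x,y,z:o+[c*x-s_*y,s_*x+c*y,z]
for x in (-.053,-.056,-.06,-.064,-.07): print(x,proj(w,P(x,0,.045)),proj(t,P(x,0,.045)))
E
```

```text
t 32.02 pos [0.4958, 0.2392, 0.2013] ori [180.0, -0.0, -174.1] F [-0.4, -0.6, -0.5] w 0.005 gf 0.0
lid [([154, 148, 192, 139, 19293], [248.7, 212.7])]
col249 [[20, 58, 119], [20, 56, 119], [15, 85, 102], [13, 168, 88], [13, 168, 97], [16, 72, 53], [30, 29, 52], [26, 44, 46], [40, 27, 56], [30, 31, 50], [18, 36, 35], [39, 47, 70], [34, 54, 71], [36, 54, 94], [39, 57, 63], [37, 47, 71], [35, 46, 66], [35, 46, 67], [36, 55, 70], [39, 49, 67], [37, 49, 68], [41, 59, 69], [38, 58, 66], [36, 56, 96], [35, 55, 106], [35, 47, 70], [34, 50, 72], [38, 54, 76]]
184 before [117, 150, 169, 178, 170, 152, 118, 68, 53, 51, 56, 51, 55, 68, 90, 94, 91, 89, 102, 141] after [77, 74, 82, 70, 62, 57, 60, 79, 68, 48, 44, 53, 57, 76, 99, 109, 109, 108, 121, 168]
190 before [61, 107, 153, 174, 170, 143, 96, 60, 46, 50, 52, 49, 52, 80, 96, 97, 92, 88, 99, 132] after [76, 81, 78, 61, 54, 56, 66, 65, 60, 45, 42, 42, 63, 96, 108, 106, 105, 111, 109, 106]
196 before [175, 173, 175, 174, 166, 126, 78, 53, 51, 58, 54, 57, 67, 81, 91, 92, 90, 93, 96, 129] after [85, 92, 78, 57, 57, 58, 73, 72, 62, 61, 60, 61, 75, 97, 106, 111, 108, 107, 108, 111]
200 before [175, 177, 176, 172, 150, 102, 62, 54, 50, 55, 54, 55, 74, 91, 92, 100, 96, 92, 108, 148] after [129, 117, 82, 59, 57, 62, 71, 68, 63, 58, 57, 63, 87, 111, 115, 112, 116, 117, 113, 114]
-0.053 [249.19612252 167.48319872] [187.62717224 175.09360129]
-0.056 [249.20813465 164.14940439] [187.70240187 176.20320506]
-0.06 [249.22426716 159.67159821] [187.80279817 177.68328336]
-0.064 [249.24053306 155.15623298] [187.90329733 179.1640518 ]
-0.07 [249.26518295 148.31246483] [188.05423858 181.38649098]
```

The lid stays down. To be sure of the click I press once more, a little firmer but well under 22 N, and compare the catch before and after.

Call:
{"api": "carry_out", "payload": {"plan": [{"claw": 0,"slide": [-0.1,0,2],"angular": [0,0,0]},{"claw": 0,"slide": [0,0,3.2],"angular": [0,0,0]},{"claw": 0,"slide": [0,0,2.8],"angular": [0,0,0]},{"claw": 0,"slide": [0,0,1],"angular": [0,0,0]},{"claw": 0,"slide": [0,0,0.3],"angular": [0,0,0]},{"claw": 0,"slide": [0,0,0],"angular": [0,0,0]}]}}

```text
time: 32.88
eef_pos: [0.4972, 0.2395, 0.1092]
orientation: [180.0, 0.0, -174.2]
contact_force: [-0.0, -0.1, 0.3]
grip_width: 0.003
gripper_force: 0.0
```

Call:
{"api": "carry_out", "payload": {"plan": [{"claw": 0,"slide": [0,0,0.1],"angular": [0,0,0]},{"claw": 0,"slide": [0,0,0],"angular": [0,0,0]}]}}

```text
time: 33.12
eef_pos: [0.4972, 0.2395, 0.1083]
orientation: [180.0, 0.0, -174.2]
contact_force: [0.3, 0.0, 0.2]
grip_width: 0.001
gripper_force: 0.0
```

Call:
{"api": "carry_out", "payload": {"plan": [{"claw": 0,"slide": [0,0,0.1],"angular": [0,0,0]},{"claw": 0,"slide": [0,0,0],"angular": [0,0,0]}]}}

```text
time: 33.38
eef_pos: [0.4971, 0.2394, 0.107]
orientation: [180.0, 0.0, -174.2]
contact_force: [0.1, 1.2, 2.7]
grip_width: 0.001
gripper_force: 1.2
```

Call:
{"api": "carry_out", "payload": {"plan": [{"claw": 0,"slide": [0,0,0.06],"angular": [0,0,0]},{"claw": 0,"slide": [0,0,0],"angular": [0,0,0]}]}}

```text
time: 33.62
eef_pos: [0.4971, 0.2395, 0.107]
orientation: [180.0, 0.0, -174.2]
contact_force: [-0.9, -0.6, 6.4]
grip_width: 0.003
gripper_force: 3.2
```

Call:
{"api": "carry_out", "payload": {"plan": [{"claw": 0,"slide": [0,0,0.1],"angular": [0,0,0]},{"claw": 0,"slide": [0,0,0],"angular": [0,0,0]}]}}

```text
time: 33.88
eef_pos: [0.4971, 0.2395, 0.1069]
orientation: [179.9, 0.1, -174.2]
contact_force: [-3.6, -2.3, 12.0]
grip_width: -0.005
gripper_force: 6.2
```

Call:
{"api": "carry_out", "payload": {"plan": [{"claw": 0,"slide": [0.02,0,0.05],"angular": [0,0,0]},{"claw": 0,"slide": [0,0,0],"angular": [0,0,0]},{"claw": 0,"slide": [0,0,0],"angular": [0,0,0]}]}}

```text
time: 34.25
eef_pos: [0.4971, 0.2395, 0.1069]
orientation: [179.9, 0.1, -174.2]
contact_force: [-3.6, -1.3, 14.4]
grip_width: -0.002
gripper_force: 7.4
```

Call:
{"api": "carry_out", "payload": {"plan": [{"claw": 0,"slide": [0,0,0.02],"angular": [0,0,0]},{"claw": 0,"slide": [0,0,0],"angular": [0,0,0]},{"claw": 0,"slide": [0,0,0],"angular": [0,0,0]}]}}

```text
time: 34.62
eef_pos: [0.4971, 0.2395, 0.1069]
orientation: [179.9, 0.1, -174.2]
contact_force: [-4.9, -2.6, 16.3]
grip_width: -0.001
gripper_force: 8.0
```

Then I lift back to the same pose, compare, and check the other objects.

Call:
{"api": "carry_out", "payload": {"plan": [{"claw": 0,"slide": [0,0,-0.35],"angular": [0,0,0]},{"claw": 0,"slide": [0.1,0,-1],"angular": [0,0,0]},{"claw": 0,"slide": [0,0,-3],"angular": [0,0,0]},{"claw": 0,"slide": [0,0,-5.3],"angular": [0,0,0]},{"claw": 0,"slide": [0,0,0],"angular": [0,0,0]},{"claw": 0,"slide": [0,0,0],"angular": [0,0,0]}]}}

```text
time: 35.38
eef_pos: [0.4957, 0.2392, 0.2006]
orientation: [180.0, -0.0, -174.2]
contact_force: [-0.3, -0.2, -1.0]
grip_width: 0.002
gripper_force: 0.0
```

```bash
python3 - <<'E'
from h import *
st()
w=cam("wrist");cv2.imwrite("pics/wfin2.png",w["image"][:,:,::-1])
A=cv2.imread("pics/wfin.png",0).astype(np.float32);B=cv2.cvtColor(w["image"],cv2.COLOR_RGB2GRAY).astype(np.float32)
for n,(r0,r1,c0,c1) in {"catch":(138,160,235,265),"lid":(165,260,160,340),"board":(130,160,150,230)}.items():
    a=A[r0:r1,c0:c1];b=B[r0:r1,c0:c1];print(n,cv2.phaseCorrelate(a,b))
t=cam("top");T0=cv2.imread("pics/top0.png",0).astype(np.float32);T1=cv2.cvtColor(t["image"],cv2.COLOR_RGB2GRAY).astype(np.float32)
for n,(r0,r1,c0,c1) in {"timer":(223,247,157,181),"boardright":(140,185,212,226),"boardfront":(178,190,160,220)}.items():
    print(n,cv2.phaseCorrelate(T0[r0:r1,c0:c1].copy(),T1[r0:r1,c0:c1].copy(),cv2.createHanningWindow((c1-c0,r1-r0),cv2.CV_32F)))
s=cam("scene");S0=cv2.imread("pics/scene0.png",0);S1=cv2.cvtColor(s["image"],cv2.COLOR_RGB2GRAY)
for k in (199,201,203,205): print(k,S0[164:184,k].tolist(),S1[164:184,k].tolist())
for r in (168,172,176): print(r,S0[r,190:214].tolist(),S1[r,190:214].tolist())
E
```

```text
t 35.38 pos [0.4957, 0.2392, 0.2006] ori [180.0, -0.0, -174.2] F [-0.3, -0.2, -1.0] w 0.002 gf 0.0
catch ((0.06541497250867323, 0.19187466967054867), 1.0143083492914835)
lid ((0.01728671147016314, -0.02543467882925654), 0.9928422647493856)
board ((-0.07483760787145144, 0.15355121241665337), 0.9904301337401072)
timer ((2.6256429991051107, 13.858662088956304), -0.1655316733651691)
boardright ((0.2764597394261381, 0.9503479963525763), 0.28748024940490724)
boardfront ((-16.412158050330255, -0.8410189499963066), -0.1417963147163391)
199 [234, 240, 229, 120, 59, 55, 56, 57, 58, 53, 51, 54, 53, 54, 57, 61, 69, 76, 86, 87] [82, 83, 79, 55, 51, 54, 54, 53, 58, 52, 47, 51, 51, 53, 51, 57, 66, 71, 84, 80]
201 [237, 240, 239, 185, 98, 56, 55, 55, 51, 57, 53, 51, 55, 54, 54, 55, 63, 72, 79, 85] [102, 87, 102, 69, 66, 56, 54, 54, 48, 54, 51, 49, 51, 52, 53, 55, 58, 71, 73, 82]
203 [240, 235, 224, 230, 166, 96, 59, 65, 71, 70, 67, 69, 66, 64, 58, 56, 57, 65, 74, 80] [85, 85, 85, 84, 64, 62, 52, 71, 70, 65, 64, 64, 61, 59, 57, 54, 54, 60, 70, 77]
205 [215, 164, 111, 73, 108, 224, 146, 94, 87, 88, 87, 88, 86, 85, 75, 72, 70, 74, 74, 75] [81, 82, 84, 84, 85, 108, 106, 84, 84, 83, 81, 83, 83, 83, 67, 68, 65, 68, 70, 70]
168 [87, 89, 87, 88, 86, 80, 54, 54, 55, 59, 74, 98, 122, 166, 186, 108, 83, 85, 89, 88, 85, 85, 86, 86] [83, 83, 82, 82, 83, 75, 56, 51, 51, 51, 59, 66, 59, 64, 80, 85, 82, 84, 86, 82, 83, 83, 86, 99]
172 [85, 84, 88, 85, 87, 81, 62, 53, 56, 58, 56, 51, 57, 71, 85, 87, 85, 90, 94, 112, 135, 150, 197, 231] [79, 81, 82, 81, 82, 75, 55, 50, 51, 58, 53, 48, 56, 70, 85, 84, 83, 83, 84, 83, 93, 100, 104, 107]
176 [79, 77, 80, 76, 79, 77, 66, 55, 56, 53, 54, 55, 56, 66, 79, 86, 87, 87, 87, 86, 87, 85, 85, 86] [76, 74, 75, 73, 75, 72, 63, 52, 52, 51, 52, 51, 51, 61, 75, 83, 81, 83, 82, 82, 82, 82, 81, 84]
```

The catch has the same profile in the scene view as at the start (left edge at column 196, top at row 167). It also didn't move between the two presses, so it has clicked over the lid.

```bash
python3 -c "
from plant import *
print(sign_off())"
```

```text
the job is handed in; nothing more can be done
None
```

The job is handed in after about 35 s: the egg stands upright in the middle front hole, and the lid dropped freely and was pressed shut. The hardest press read about 16 N, just over the 15 N advised. Camera edges show the catch back upright, and nothing touched the timer.

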